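Moisture reading at the pencil mark on a plank

ROBOT

A 6-joint arm with a two-finger parallel gripper is mounted at the origin on the work surface. World frame = base frame: x ahead of the robot, y to its left, z up, the work surface at z = 0. Lengths are in mm, angles in rad, forces in N, time in s.
With the tool pointing down it reaches from about 350 to 875 mm from the base axis. Payload 4.2 kg.
Tool frame: the origin (TCP) lies between the finger pads; the fingertips stand 25 mm ahead of it and the grasp point (between the pads) lies 6 mm ahead of it; z points along the fingers, y is the line along which they close (so a half turn about z gives the same grasp; the last joint's range is limited). The gripper opens to 85 mm and grips with 20 to 120 N. Pads are 22 mm wide; open, the fingers measure 114 mm over their backs; the gripper's body (76 mm by 85 mm) begins 54 mm behind the grasp point. The pads swing forward as they close: fully open they stand 13 mm farther back than shut.
Start: joints at [1.407, 0.385, 0.008, 0, -1.194, -0.259], TCP at [256.414, 569.957, 256.312] pointing down, gripper open.
Joint ranges: [-3.14, 3.14], [-1.21, 2.06], [-1.07, 1.41], [-3.16, 2.05], [-2.99, -0.16], [-3.1, 3.1]. Speed limits (rad/s): [2.79, 2.79, 3.14, 3.14, 3.14, 3.14].

INTERFACE

Orientations are given as a unit quaternion [x, y, z, w].
In Python, from bench import arm gives the robot as it stands.
- The arm moves only by the shell command python3 -m pendant 'ROWS'. ROWS is JSON, a list of rows, each a list of 7 numbers: the shift along the tool's x, y, z in m, then the turn, a rotation vector about the tool's x, y, z in degrees, then the finger opening in m, from 0 to 0.0854. In form: [[x, y, z, wx, wy, wz, fingers], ...]. A call has 1 to 12 rows; each row shifts and turns the commanded pose from where the row before left it, along the tool's axes as they then stand; what a row does not reach is not made up. A row lasts 1/10 s, in which the tool goes at most 50 mm and 8.59 degrees, less where a joint would pass 70% of its speed; a pose out of reach is approached as far as the arm can. A call is refused whole if a number of a shift passes 0.05 or a number of a turn 8.59, either way. A call with a gripper value outside its range is refused whole. The fingers move at their own pace and stop on an object; the grip force is fixed at half the most. Time passes only in rows, so rows that do not move let the fingers close. It gives the time, the measured TCP pose, the force, the opening and the grip force at its end, in the units of the state.
- arm.read_state(): the state, without advancing time (a new reading comes with each control period).
- arm.get_image(name): name is "scene" or "top"; returns a dict with "image" (400x640x3 uint8, red, green, blue), "fx", "fy", "cx", "cy" (pixels), "xyz" and "rotation" of the camera in the world. Camera axes: x right, y down, z forward; pixel columns grow to the right and rows downward; lengths in mm; the calibration is good to about 2 mm. A picture is of the moment at which its call begins. There is no depth.
- arm.job_done(): hands the job in; it is judged then, once.
The state is a dict: "clock": time; "joints": joint angles; "joint_vel": joint speeds; "joint_efforts": joint torques, N m; "position": TCP position; "ee_rot": TCP orientation; "contact_force": force on the tool from outside, world axes, zero at the start; "wrist_torque": the same for the moment, N m; "gripper_width": finger opening in mm; "grasp_force": force on a finger pad.
Only numpy, scipy, OpenCV 4.12 (cv2) and the standard library are available. Lean on these libraries where they do the work, as an engineer would, in place of code of your own. Each camera call takes 0.05 s, during which the arm holds its last target. There are 200 camera calls.

TASK

First clear the two steel tins off the plank: lower each one (do not drop it) upright into an empty cell of the plywood crate, one per cell, and let go. Then take the moisture meter out of its holster and hold it upright on the pencil mark, both pins on the wood and in line with the grain (the plank's long direction), pressed lightly so that the sprung pins are pushed about half-way in, and finish while still holding it there. Never tip a tin over, push the meter hard against the plank, or disturb anything else on the table.

Things in the scene. Friction and masses are not known exactly. Their poses are not given: they have to be found in the camera images.
- board: pale pine plank, fixed, 120 mm (its x) by 240 mm (its y, the grain runs along y), lying on a thin black rubber mat 130 x 250 mm; origin under its centre on the table, z up; its flat top is 39 mm above the origin
- mark: pencil mark on the plank's top: a ring of 32 mm diameter with a cross through it (arms 44 mm overall), flat; origin at its centre on the plank's top face
- crate: low square plywood crate, fixed, 150 x 150 mm, 50 mm high, open on top, walls and dividers 6 mm, 2 x 2 cells of 66 x 66 mm inside; origin under its centre, z up; inner floor 6 mm above the origin. One cell already holds the amber jar, the other three are empty with a thin grey felt disc on the floor (0.8 mm, looks only)
- cell0 (a point): centre of one crate cell, on its inner floor (crate x -36, y -36 mm)
- cell1 (a point): centre of one crate cell, on its inner floor (crate x -36, y +36 mm)
- cell2 (a point): centre of one crate cell, on its inner floor (crate x +36, y -36 mm)
- cell3 (a point): centre of one crate cell, on its inner floor (crate x +36, y +36 mm)
- tin_a: plain closed steel tin, upright cylinder 50 mm diameter, 100 mm high, about 0.3 kg (0.2 to 0.4); starts standing on the plank; origin at the centre of its underside, z up its axis
- tin_b: plain closed steel tin, upright cylinder 50 mm diameter, 100 mm high, about 0.3 kg (0.2 to 0.4); starts standing on the plank; origin at the centre of its underside, z up its axis
- jar: amber glass jar with steel lid, 48 mm diameter, 75 mm high, standing in one crate cell: leave it; origin at the centre of its underside
- holster: black plastic stand, fixed, base plate 100 x 70 mm, with an open-topped pocket 60 x 34 mm inside (72 x 46 mm outside, rim 60 mm above the table) in which the meter stands; origin under its centre, x along the pocket's long side
- meter: moisture meter: grey upright box 56 mm (x) by 30 mm (y) by 105 mm (z), 0.18 kg, small screen near the top of its -y face, two brass pins below. Origin at the centre of the box's underside, z up. It starts standing loosely in the holster, origin 30 mm above the table, pins hanging free, top 135 mm above the table. Lift it straight out, by at least 65 mm to clear the pins
- pins (a joint): how far the two sprung pins are pushed into the meter: 0 = fully out, 0.012 m = fully in (bottomed); spring 400 N/m, so half-way (0.006 m) takes about 2.4 N
- pin_tips (a point): point midway between the two pin tips; 22 mm under the meter's origin when the pins are out. The pins are 6 mm thick with round ends, side by side along the meter's x, 30 mm apart, parallel to its z
- glue: white glue bottle, 60 mm diameter, 160 mm high; leave it; origin at the centre of its underside
- tape: tape measure, black, 70 x 62 x 34 mm; leave it; origin at the centre of its underside
- sander: cork sanding block with wooden grip, 120 x 65 x 42 mm; leave it; origin at the centre of its underside
- pencil: flat wooden carpenter's pencil, 161 x 13 x 7 mm, lying along its x; leave it; origin under its middle
- square: try square, wooden stock 120 x 28 x 18 mm along x, steel blade 170 mm long along +y from near the stock's +x end; leave it; origin under the stock's centre
- offcut: pine offcut 90 x 45 x 40 mm; leave it; origin under its centre
- wax: flat round aluminium tin, 70 mm diameter, 50 mm high, on the table: it is not one of the two tins, leave it; origin at the centre of its underside

How it is judged:
By the outcome, as a careful person would: the job done as asked, in the order asked, and still so for the second after the job is handed in, while the arm keeps its last pose, push and grip.
It also fails if it takes over 72 s, if anything falls off the work surface, if the arm or the gripper's body presses on something with over 40 N, if the wrist force passes 120 N, or if a joint passes its speed limit or range.

## Working session

There is one attempt and no reset: what is moved stays moved. The work goes in short steps, Python scripts to look and compute and a shell command to move; the robot and the scene stay as the last step left them, time stands still between calls to the robot, and variables do not carry over. Pictures are saved under pics/ and viewed, at most 10 in all, crops included, and the job is handed in when it is done.

```bash
ls; mkdir -p pics
python3 - <<'E'
from bench import arm
import cv2,json
s=arm.read_state();print(s)
for n in("scene","top"):
    d=arm.get_image(n);cv2.imwrite(f"pics/{n}0.png",d["image"][:,:,::-1]);print(n,{k:v for k,v in d.items() if k!="image"})
E
```

```text
pics
{'clock': 0.0, 'joints': array([ 1.40660602e+00,  3.85559614e-01,  6.59137224e-03, -5.23990021e-04,
       -1.19399354e+00, -2.58587109e-01]), 'joint_vel': array([ 0.00119084, -0.00192482, -0.00105586,  0.00077159,  0.00170216,
        0.00012502]), 'joint_efforts': array([ 7.40584692e-04, -3.92286229e+01,  1.88398612e+01,  4.18615490e+00,
       -4.66428770e-03,  7.49506825e-06]), 'position': array([256.19614957, 569.47951816, 255.20248815]), 'ee_rot': array([ 9.77719594e-01, -2.09912278e-01, -1.92155145e-04,  1.09301232e-03]), 'contact_force': array([ 0.41212578, -0.39060623,  0.7776913 ]), 'wrist_torque': array([-0.01807377,  0.03214651, -0.01839286]), 'grasp_force': 0.0, 'gripper_width': 85.19377343625091}
scene {'fx': 456.75358998814437, 'fy': 456.75358998814437, 'cx': 322.24618815207725, 'cy': 191.62245141342282, 'xyz': array([1266.21373185,  341.74295792,  825.2075546 ]), 'rotation': array([ 0.49408205,  0.77868933, -0.32905972, -0.20309002])}
top {'fx': 520.7856665451325, 'fy': 520.7856665451325, 'cx': 323.260590807476, 'cy': 198.22843447023808, 'xyz': array([4.48957173e+02, 2.56848129e-02, 1.51471814e+03]), 'rotation': array([ 0.71027325, -0.70278285,  0.03333838, -0.02228753])}
```

View pics/scene0.png

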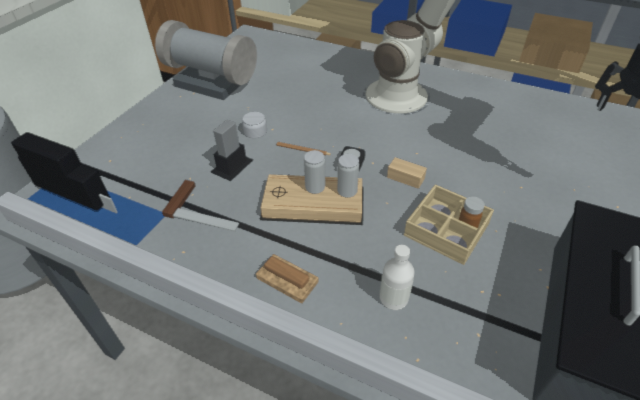

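View pics/top0.png

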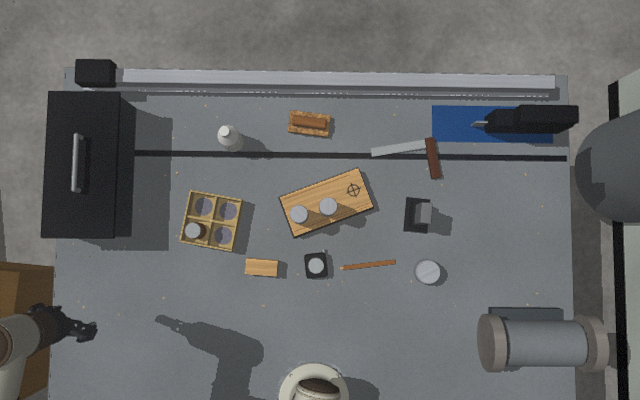

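The arm stays clear of both views. The plank (about 325,202 in top) carries two tins at (299,215) and (328,206), with the mark at (353,190). The crate is at (211,221) with the jar in its lower-left cell, and the holster and meter are at (418,214). I'll enlarge both images to get precise pixels.

Run:
```python
import cv2
a=cv2.imread("pics/top0.png")[155:275,170:450];cv2.imwrite("pics/topc.png",cv2.resize(a[:, :],None,fx=2.857,fy=2.857,interpolation=cv2.INTER_CUBIC))
a=cv2.imread("pics/scene0.png")[110:270,200:500]
cv2.imwrite("pics/scenec.png",cv2.resize(a,None,fx=2.6667,fy=2.6667,interpolation=cv2.INTER_CUBIC))
```

```text
(no output)
```

View pics/topc.png

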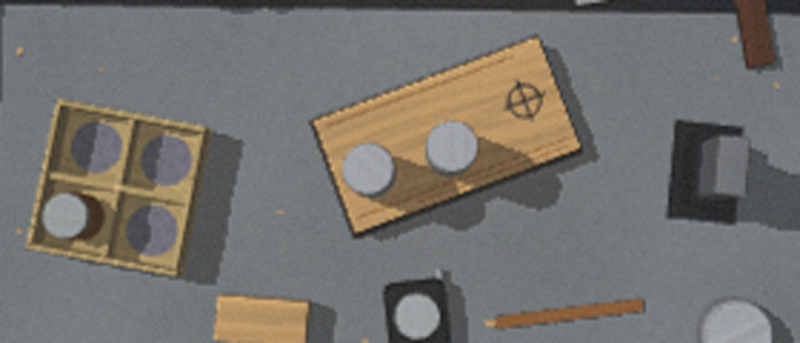

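View pics/scenec.png

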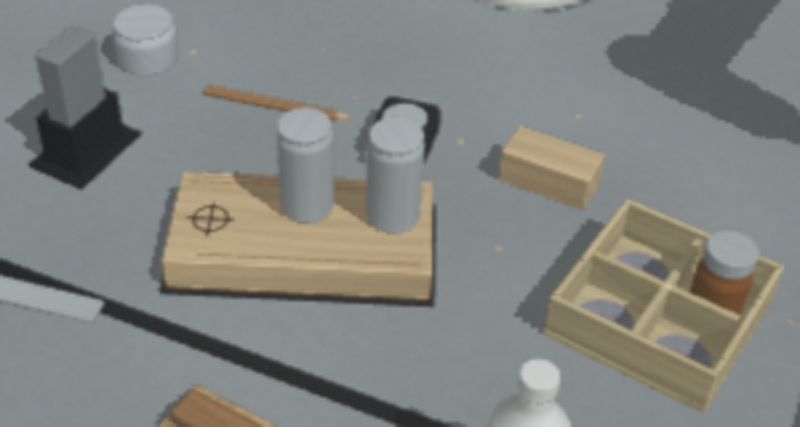

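In the top crop (2.857x, offset 170,155) the mark is at (524,100) and the tin lids are at (368,168) and (451,146). The crate rim corners are (58,101), (208,127), (181,274) and (28,247), and the meter top spans roughly (712–748,135–200). The scene crop (2.667x, offset 200,110) shows the mark at (210,218), lids at (305,124) and (397,137), and upright tins.

```bash
cat > h.py <<'E'
import numpy as np
from scipy.spatial.transform import Rotation as R
C={"scene":(456.7536,322.2462,191.6225,[1266.2137,341.743,825.2076],[0.49408205,0.77868933,-0.32905972,-0.20309002]),
"top":(520.7857,323.2606,198.2284,[448.9572,.0257,1514.7181],[0.71027325,-0.70278285,0.03333838,-0.02228753])}
def ray(n,u,v,z):
    f,cx,cy,p,q=C[n];p=np.array(p);d=R.from_quat(q).apply([(u-cx)/f,(v-cy)/f,1]);return (p+d*(z-p[2])/d[2])[:2]
def proj(n,P):
    f,cx,cy,p,q=C[n];c=R.from_quat(q).inv().apply(np.atleast_2d(P)-p);return np.c_[c[:,0]/c[:,2]*f+cx,c[:,1]/c[:,2]*f+cy]
def tc(u,v,z): return ray("top",170+(u+.5)/2.857-.5,155+(v+.5)/2.857-.5,z)
def sc(u,v,z): return ray("scene",200+(u+.5)/2.6667-.5,110+(v+.5)/2.6667-.5,z)
E
python3 - <<'E'
from h import *
np.set_printoptions(precision=1,suppress=True)
print("mark",tc(524,100,39),sc(210,218,39))
print("tinM",tc(451,146,139),sc(305,124,139))
print("tinL",tc(368,168,139),sc(397,137,139))
c=[tc(*p,50) for p in((58,101),(208,127),(181,274),(28,247))];print("crate",np.array(c),np.mean(c,0))
c=[sc(*p,50) for p in((630,203),(780,268),(710,374),(550,300))];print(np.array(c),np.mean(c,0))
b=[tc(*p,39) for p in((540,37),(581,150),(355,236),(312,122))];print("board",np.array(b),np.mean(b,0))
m=[tc(*p,135) for p in((714,135),(748,138),(746,200),(712,194))];print("meter",np.array(m),np.mean(m,0))
h=[tc(*p,0) for p in((677,120),(745,127),(737,223),(668,216))];print("hol",np.array(h),np.mean(h,0))
import cv2
from bench import arm
a=arm.get_image("top")["image"][:,:,::-1][185:235,390:450]
g=arm.get_image("scene")["image"][:,:,::-1][115:180,205:260]
k=lambda a,f:cv2.resize(a,None,fx=f,fy=f,interpolation=cv2.INTER_CUBIC)
a=k(a,6.5);g=k(g,6.5);H=max(len(a),len(g))
pad=lambda x:np.vstack([x,np.zeros((H-len(x),x.shape[1],3),np.uint8)])
cv2.imwrite("pics/met.png",cv2.convertScaleAbs(np.hstack([pad(a),pad(g)]),alpha=1.7));print(a.shape,g.shape)
E
```

```text
mark [ 590.8 -107.2] [ 591.5 -106. ]
tinM [537.6 -32.5] [540.  -31.3]
tinL [516.4  44.1] [522.3  48.4]
crate [[583.5 352.9]
 [559.5 205. ]
 [415.2 228.1]
 [440.  377.8]] [499.5 291. ]
[[421.4 240.4]
 [446.5 380. ]
 [588.  351.5]
 [566.2 211. ]] [505.5 295.7]
board [[ 654.4 -122.9]
 [ 541.5 -164.3]
 [ 453.9   59.2]
 [ 566.5  103.6]] [554.1 -31.1]
meter [[ 550.9 -277.8]
 [ 548.4 -309.6]
 [ 490.6 -307.3]
 [ 495.9 -275.7]] [ 521.4 -292.6]
hol [[ 575.8 -267. ]
 [ 569.4 -336.8]
 [ 471.2 -328.1]
 [ 477.6 -257.6]] [ 523.5 -297.4]
(325, 390, 3) (422, 358, 3)
```

View pics/met.png

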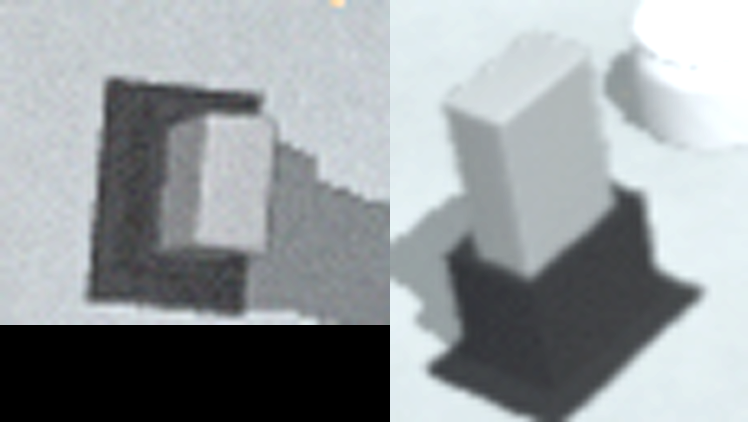

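The meter's top corners in the zoom (6.5x, offset 390,185) are (205,113), (273,115), (266,249) and (200,247). Next I'll refine everything by fitting outlines to the image gradients in both cameras.

```bash
cat >> h.py <<'E'
import cv2
from scipy.ndimage import map_coordinates
from scipy.optimize import minimize
def grad(im):
    g=cv2.GaussianBlur(im.astype(np.float32),(0,0),1.0);return sum(np.hypot(cv2.Sobel(g[...,i],5,1,0),cv2.Sobel(g[...,i],5,0,1)) for i in range(3))
def circ(r,z):
    t=np.linspace(0,2*np.pi,120);return np.c_[r*np.cos(t),r*np.sin(t),0*t+z]
def rect(a,b,z):
    c=np.array([[-a,-b],[a,-b],[a,b],[-a,b],[-a,-b]])/2.;return np.vstack([np.c_[np.linspace(c[i],c[i+1],60),np.full(60,z)] for i in range(4)])
def fit(G,pts,x0,yaw=None):
    def s(p):
        th=np.radians(yaw if yaw is None or len(p)<3 else p[2]) if yaw is not None else 0
        M=np.array([[np.cos(th),-np.sin(th),0],[np.sin(th),np.cos(th),0],[0,0,1]])
        q=pts@M.T+[p[0],p[1],0]
        return -sum(map_coordinates(G[n],proj(n,q).T[::-1],order=1).mean() for n in G)
    x=list(x0)+([yaw] if yaw is not None else [])
    best=min((minimize(s,np.array(x)+np.r_[dx,dy,[0]*(len(x)-2)],method="Nelder-Mead",options=dict(initial_simplex=None,xatol=.02)) for dx in(-4,0,4) for dy in(-4,0,4)),key=lambda r:r.fun)
    return best.x
E
python3 - <<'E'
from h import *
np.set_printoptions(precision=1,suppress=True)
G={n:grad(cv2.imread(f"pics/{n}0.png")) for n in C}
mark=np.vstack([circ(16,39)])
for nm,p,x0,y in [("mark",mark,(591,-107),None),("tinM",circ(25,139),(538,-32),None),("tinL",circ(25,139),(518,45),None),("crate",rect(150,150,50),(501,292),-9.2),("board",rect(120,240,39),(554,-31),21.3),("meter",rect(56,30,135),(521,-293),-5.3),("holbase",rect(100,70,0),(523,-297),-5.3),("wax",circ(35,50),tuple(ray("top",428,271,50)),None)]:
    print(nm,fit({"top":G["top"]},p,x0,y),fit({"scene":G["scene"]},p,x0,y),fit(G,p,x0,y))
E
```

```text
mark [ 593.2 -111. ] [ 596.2 -104.7] [ 595.1 -105.8]
tinM [539.2 -32.1] [541.6 -30.7] [539.7 -32. ]
tinL [517.1  46.4] [493.1  50.8] [517.1  46.5]
crate [500.3 295.2  -9.9] [503.3 296.7 -10.1] [501.4 296.  -10. ]
board [556.5 -30.4  21.2] [560.4 -28.6  21. ] [557.  -30.2  21.4]
meter [ 522.9 -293.2    0.1] [ 651.1 -235.    -4.7] [ 522.9 -293.1   -0.4]
holbase [ 523.1 -295.    -5.3] [ 523.2 -294.7   -5.4] [ 523.2 -294.9   -5.3]
wax [ 363.6 -316.5] [ 375.2 -309.3] [ 363.8 -316.3]
```

```bash
cat >> h.py <<'E'
def go(x,y,z,yaw):
    "turn first, then shift: yaw = world angle of tool y (deg)"
    from bench import arm
    s=arm.read_state();q=R.from_quat(s["ee_rot"]);a=np.radians(yaw)
    T=R.from_matrix(np.array([[-np.sin(a),np.cos(a),0],[np.cos(a),np.sin(a),0],[0,0,-1]]).T)
    ycur=q.as_matrix()[:,1];T=T if True else T
    print("t",round(s["clock"],2),"pos",s["position"].round(1),"yaw",round(np.degrees(np.arctan2(ycur[1],ycur[0])),2),"F",s["contact_force"].round(2),"w",round(s["gripper_width"],1),"g",round(s["grasp_force"],1),"j",s["joints"].round(2))
    print("turn",(q.inv()*T).as_rotvec(degrees=True).round(2),"shift",T.inv().apply(np.array([x,y,z])-s["position"]).round(1))
E
sed -i 's/\[\[-np.sin(a),np.cos(a),0\]/[[-np.sin(a),np.cos(a),0]/;s/;T=T if True else T//' h.py
python3 - <<'E'
from h import *
go(517.3,46.5,255,-158.8)
E
```

```text
t 0.2 pos [256.3 569.7 255.6] yaw -114.23 F [-0.51 -0.24 -0.61] w 85.4 g 0.0 j [ 1.41  0.39  0.01 -0.   -1.19 -0.26]
turn [ 7.000e-02 -3.000e-02  4.457e+01] shift [582.2 -54.1   0.6]
```

```bash
python3 -m pendant '[[0,0,0,0,0,7.43,0.085],[0,0,0,0,0,7.43,0.085],[0,0,0,0,0,7.43,0.085],[0,0,0,0,0,7.43,0.085],[0,0,0,0,0,7.43,0.085],[0,0,0,0,0,7.42,0.085],[0.03,-0.003,0,0,0,0,0.085],[0.048,-0.0045,0,0,0,0,0.085],[0.048,-0.0045,0,0,0,0,0.085],[0.048,-0.0045,0,0,0,0,0.085],[0.048,-0.0045,0,0,0,0,0.085],[0.048,-0.0045,0,0,0,0,0.085]]'
python3 -m pendant '[[0.048,-0.0045,0,0,0,0,0.085],[0.048,-0.0045,0,0,0,0,0.085],[0.048,-0.0045,0,0,0,0,0.085],[0.048,-0.0045,0,0,0,0,0.085],[0.048,-0.0045,0,0,0,0,0.085],[0.042,-0.004,0,0,0,0,0.085],[0.02,-0.0015,0,0,0,0,0.085],[0.010,0,0,0,0,0,0.085],[0,0,0,0,0,0,0.085]]'
python3 - <<'E'
from h import *
go(517.3,46.5,200,-158.8)
from bench import arm
d=arm.get_image("top")["image"];cv2.imwrite("pics/top1.png",d[:,:,::-1])
d2=arm.get_image("scene")["image"];cv2.imwrite("pics/scene1.png",d2[:,:,::-1])
k=lambda a:cv2.resize(a[:,:,::-1],None,fx=3.3,fy=3.3,interpolation=cv2.INTER_CUBIC)
cv2.imwrite("pics/c1.png",np.hstack([k(d[150:270,250:370]),k(d2[110:230,280:400])]))
E
```

```text
clock: 1.4
position: [378.2, 325.6, 256.4]
ee_rot: [0.825, -0.565, 0.0, -0.0]
contact_force: [1.0, 0.7, 0.5]
gripper_width: 85.2
grasp_force: 0.0
clock: 2.3
position: [516.8, 46.0, 256.0]
ee_rot: [0.825, -0.566, -0.0, 0.0]
contact_force: [-0.2, 0.6, -0.8]
gripper_width: 85.0
grasp_force: 0.0
t 2.3 pos [516.8  46.  256. ] yaw -158.9 F [-0.23  0.55 -0.78] w 85.0 g 0.0 j [ 0.4   0.2  -0.25 -0.   -1.12 -0.03]
turn [ 0.03  0.01 -0.1 ] shift [-0.3 -0.6 56. ]
```

View pics/c1.png

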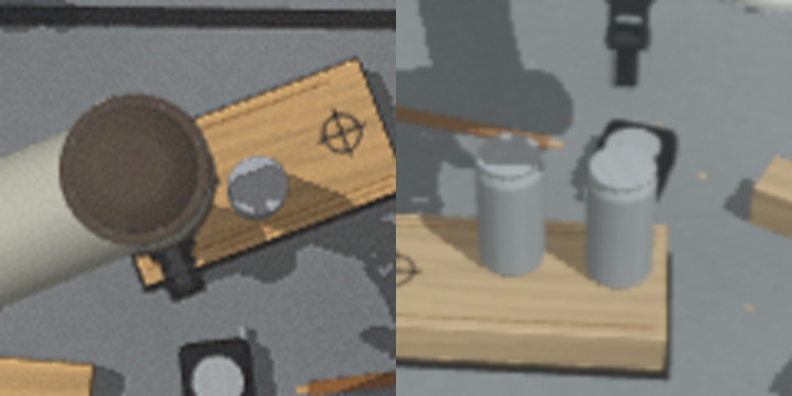

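Run:
```python
from h import *
c=np.array([516.8,46,0]);d=np.array([np.cos(np.radians(21.1)),np.sin(np.radians(21.1)),0])
for z in(231,238,244):
  for o in (-57,-42.5,42.5,57): print(z,o,proj("scene",c+d*o+[0,0,z]).round(1))
print("tin",proj("scene",[[517.2,46.5,139],[517.2,46.5,39]]))
```

```text
231 -57 [[350.7 111.8]]
231 -42.5 [[350.5 115.6]]
231 42.5 [[349.2 139.1]]
231 57 [[349.  143.4]]
238 -57 [[350.8 109.2]]
238 -42.5 [[350.6 113. ]]
238 42.5 [[349.3 136.4]]
238 57 [[349.1 140.7]]
244 -57 [[350.9 107. ]]
244 -42.5 [[350.7 110.7]]
244 42.5 [[349.4 134.1]]
244 57 [[349.2 138.4]]
tin [[348.68495874 159.53153032]
 [347.39645508 190.52396763]]
```

The gripper finger, at about (349.5,136) in scene, projects where I predicted, and the tin sits squarely beneath it. Descending to grasp.

```bash
python3 -m pendant '[[0,-0.0015,0.03,0,0,0,0.085],[0,0,0.04,0,0,0,0.085],[0,0,0.035,0,0,0,0.085],[0,0,0.02,0,0,0,0.085],[0,0,0.011,0,0,0,0.085],[0,0,0,0,0,0,0.085],[0,0,0,0,0,0,0.06],[0,0,0,0,0,0,0.06],[0,0,0,0,0,0,0.045],[0,0,0,0,0,0,0.045],[0,0,0,0,0,0,0.045],[0,0,0,0,0,0,0.045]]'
```

```text
clock: 3.6
position: [518.3, 47.1, 122.0]
ee_rot: [0.825, -0.565, 0.0, -0.0]
contact_force: [-2.0, -0.5, 6.6]
gripper_width: 48.5
grasp_force: 60.8
```

```bash
python3 -m pendant '[[0,0,-0.015,0,0,0,0.045],[0,0,-0.035,0,0,0,0.045],[0,0,-0.04,0,0,0,0.045],[0,0,-0.03,0,0,-4,0.045],[0,0,0,0,0,-8,0.045],[0,0,0,0,0,-8,0.045],[0,0,0,0,0,-8,0.045],[0,0,0,0,0,-8,0.045],[0,0,0,0,0,-8,0.045],[0,0,0,0,0,-8,0.045],[0,0,0,0,0,-7,0.045],[0,0,0,0,0,0,0.045]]'
python3 - <<'E'
from h import *
go(542.2,324.7,240,-100)
E
```

```text
clock: 4.8
position: [517.6, 47.1, 240.0]
ee_rot: [0.996, -0.086, -0.0, -0.0]
contact_force: [0.1, 0.5, -3.7]
gripper_width: 48.4
grasp_force: 63.0
t 4.8 pos [517.6  47.1 240. ] yaw -99.84 F [ 0.14  0.53 -3.71] w 48.4 g 63.0 j [ 0.4   0.22 -0.27 -0.   -1.08  1.  ]
turn [-0.02  0.05  0.16] shift [ -24.  -277.6    0. ]
```

```bash
python3 -m pendant '[[-0.002,-0.02,0,0,0,0,0.045],[-0.004,-0.045,0,0,0,0,0.045],[-0.004,-0.045,0,0,0,0,0.045],[-0.004,-0.045,0,0,0,0,0.045],[-0.004,-0.045,0.01,0,0,0,0.045],[-0.003,-0.04,0.02,0,0,0,0.045],[-0.002,-0.026,0.03,0,0,0,0.045],[-0.001,-0.0116,0.02,0,0,0,0.045],[0,0,0.01,0,0,0,0.045],[0,0,0,0,0,0,0.045]]'
python3 - <<'E'
from h import *
go(542.2,324.7,89.5,-100)
from bench import arm
d=arm.get_image("top")["image"];d2=arm.get_image("scene")["image"]
cv2.imwrite("pics/top2.png",d[:,:,::-1]);cv2.imwrite("pics/scene2.png",d2[:,:,::-1])
k=lambda a:cv2.resize(a[:,:,::-1],None,fx=4,fy=4,interpolation=cv2.INTER_CUBIC)
cv2.imwrite("pics/c2.png",np.hstack([k(d[160:270,160:260]),k(d2[150:260,395:495])]))
print(proj("scene",[[542.2,324.7,66],[542.2,324.7,6]]))
E
```

```text
clock: 5.8
position: [540.7, 323.9, 148.2]
ee_rot: [0.996, -0.086, -0.002, 0.002]
contact_force: [-0.9, -0.9, -3.1]
gripper_width: 48.3
grasp_force: 63.0
t 5.8 pos [540.7 323.9 148.2] yaw -99.9 F [-0.85 -0.86 -3.07] w 48.3 g 63.0 j [ 0.8   0.49 -0.12 -0.   -0.97  0.6 ]
turn [0.22 0.18 0.1 ] shift [ 1.3 -1.1 58.7]
[[459.99177986 226.29907863]
 [454.67558502 243.62338725]]
```

View pics/c2.png

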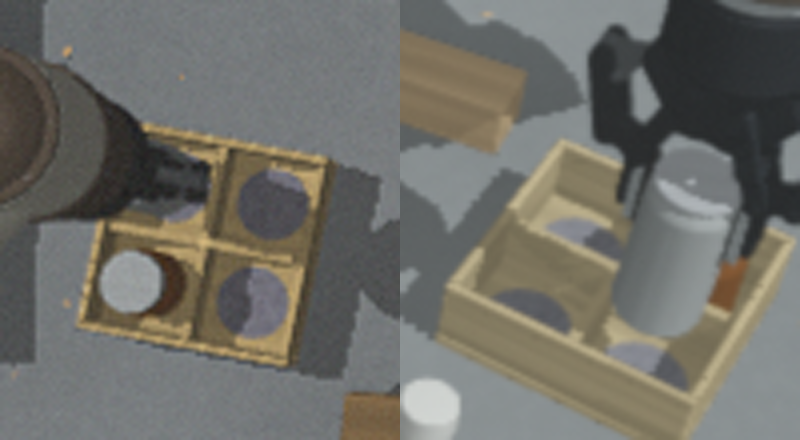

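The tin hangs upright over the outer-right cell: its base centre is at about scene pixel (459.5,229), against a predicted (460,226), and the felt disc is directly below. Lowering.

```bash
python3 -m pendant '[[0.0013,-0.001,0.015,0.2,0.2,0,0.045],[0,0,0.02,0,0,0,0.045],[0,0,0.012,0,0,0,0.045],[0,0,0.006,0,0,0,0.045],[0,0,0.002,0,0,0,0.045],[0,0,0,0,0,0,0.045]]'
```

```text
clock: 6.5
position: [543.8, 325.9, 96.0]
ee_rot: [0.996, -0.085, 0.002, -0.002]
contact_force: [0.4, -0.4, -3.6]
gripper_width: 48.3
grasp_force: 63.1
```

```bash
python3 -m pendant '[[0,0,0.001,0,0,0,0.045],[0,0,0.001,0,0,0,0.045],[0,0,0.001,0,0,0,0.045],[0,0,0,0,0,0,0.045]]'
```

```text
clock: 6.9
position: [543.3, 325.8, 92.3]
ee_rot: [0.996, -0.085, 0.002, -0.002]
contact_force: [-0.2, 0.3, -4.2]
gripper_width: 48.3
grasp_force: 63.1
```

```bash
python3 -m pendant '[[0,0,0.001,-0.2,-0.2,0,0.045],[0,0,0.001,0,0,0,0.045],[0,0,0.001,0,0,0,0.045],[0,0,0,0,0,0,0.045]]'
```

```text
clock: 7.3
position: [543.5, 325.8, 89.3]
ee_rot: [0.996, -0.085, 0.0, 0.0]
contact_force: [-0.3, 1.0, -3.4]
gripper_width: 48.4
grasp_force: 63.1
```

```bash
python3 -m pendant '[[0,0,0.0007,0,0,0,0.045],[0,0,0,0,0,0,0.045]]'
```

```text
clock: 7.5
position: [543.6, 325.8, 89.2]
ee_rot: [0.996, -0.085, 0.0, -0.0]
contact_force: [-0.6, 0.6, 0.4]
gripper_width: 48.6
grasp_force: 63.4
```

```bash
python3 -m pendant '[[0,0,0,0,0,0,0.055],[0,0,0,0,0,0,0.062],[0,0,0,0,0,0,0.065],[0,0,-0.02,0,0,0,0.065],[0,0,-0.04,0,0,0,0.065],[0,0,-0.045,0,0,0,0.07],[0,0,-0.045,0,0,8,0.085],[0,0,0,0,0,8.5,0.085],[0,0,0,0,0,8.5,0.085],[0,0,0,0,0,8.5,0.085],[0,0,0,0,0,8.5,0.085],[0,0,0,0,0,8.5,0.085]]'
python3 -m pendant '[[0,0,0,0,0,8.5,0.085],[0,0,0,0,0,0,0.085]]'
python3 - <<'E'
from h import *
from bench import arm
go(541,-31.5,220,-158.8)
G={n:grad(arm.get_image(n)["image"]) for n in C}
print(fit({"top":G["top"]},circ(25,106),(543,325)),fit({"scene":G["scene"]},circ(25,106),(543,325)),fit({"top":G["top"]},circ(25,139),(540,-32)),fit({"scene":G["scene"]},circ(25,139),(540,-32)))
E
```

```text
clock: 8.7
position: [543.5, 325.9, 238.9]
ee_rot: [0.863, -0.505, 0.0, -0.0]
contact_force: [0.2, -0.6, -0.1]
gripper_width: 84.9
grasp_force: 0.0
clock: 8.9
position: [543.5, 325.9, 238.8]
ee_rot: [0.825, -0.565, 0.0, -0.0]
contact_force: [-0.2, -0.2, -0.1]
gripper_width: 84.9
grasp_force: 0.0
t 8.9 pos [543.5 325.9 238.8] yaw -158.77 F [-0.16 -0.16 -0.15] w 84.9 g 0.0 j [ 0.8   0.41  0.    0.   -1.16 -0.42]
turn [-0.03  0.01  0.03] shift [332.3 131.6  18.8]
[544.89824053 322.7425853 ] [548.39532283 322.98743727] [539.89368529 -32.44340451] [541.49862896 -29.12613457]
```

```bash
python3 -m pendant '[[0.02,0.008,0,0,0,0,0.085],[0.04,0.016,0,0,0,0,0.085],[0.04,0.016,0,0,0,0,0.085],[0.04,0.016,0,0,0,0,0.085],[0.04,0.016,0,0,0,0,0.085],[0.04,0.016,0,0,0,0,0.085],[0.04,0.016,0,0,0,0,0.085],[0.04,0.016,0,0,0,0,0.085],[0.025,0.009,0.01,0,0,0,0.085],[0.0073,0.0032,0.01,0,0,0,0.085],[0,0,0.01,0,0,0,0.085],[0,0,0,0,0,0,0.085]]'
python3 - <<'E'
from h import *
go(540.7,-31.3,122,-158.8)
E
```

```text
clock: 10.2
position: [539.3, -31.7, 206.9]
ee_rot: [0.825, -0.565, -0.001, 0.001]
contact_force: [-0.1, 1.0, 1.0]
gripper_width: 85.2
grasp_force: 0.0
t 10.2 pos [539.3 -31.7 206.9] yaw -158.77 F [-0.06  1.    1.  ] w 85.2 g 0.0 j [ 0.24  0.29 -0.27 -0.   -1.02  0.13]
turn [0.19 0.06 0.03] shift [ 0.2 -1.5 84.9]
```

```bash
python3 -m pendant '[[0,-0.0005,0.025,0,0,0,0.085],[0,0,0.03,0,0,0,0.085],[0,0,0.02,0,0,0,0.085],[0,0,0.009,0,0,0,0.085],[0,0,0,0,0,0,0.085],[0,0,0,0,0,0,0.06],[0,0,0,0,0,0,0.06],[0,0,0,0,0,0,0.045],[0,0,0,0,0,0,0.045],[0,0,0,0,0,0,0.045],[0,0,0,0,0,0,0.045]]'
```

```text
clock: 11.3
position: [541.0, -31.9, 126.3]
ee_rot: [0.825, -0.565, 0.001, -0.0]
contact_force: [-2.2, -0.5, 5.3]
gripper_width: 48.4
grasp_force: 60.9
```

```bash
python3 -m pendant '[[0,0,-0.015,0,0,0,0.045],[0,0,-0.035,0,0,0,0.045],[0,0,-0.04,0,0,0,0.045],[0,0,-0.025,0,0,7,0.045],[0,0,0,0,0,8,0.045],[0,0,0,0,0,8,0.045],[0,0,0,0,0,8.2,0.045],[0,0,0,0,0,0,0.045]]'
python3 - <<'E'
from h import *
go(530.2,254,150,170)
E
```

```text
clock: 12.1
position: [540.3, -31.7, 239.4]
ee_rot: [-0.643, 0.766, 0.0, -0.0]
contact_force: [-0.0, 0.0, -2.7]
gripper_width: 48.2
grasp_force: 62.8
t 12.1 pos [540.3 -31.7 239.4] yaw 169.99 F [-0.02  0.01 -2.67] w 48.2 g 62.8 j [ 0.24  0.26 -0.22 -0.   -1.09 -0.42]
turn [ 0.04  0.02 -0.01] shift [-279.6   59.5   89.4]
```

```bash
python3 -m pendant '[[-0.02,0.0043,0,0,0,0,0.045],[-0.04,0.0085,0,0,0,0,0.045],[-0.045,0.0096,0,0,0,0,0.045],[-0.045,0.0096,0,0,0,0,0.045],[-0.045,0.0096,0,0,0,0,0.045],[-0.04,0.0085,0.01,0,0,0,0.045],[-0.03,0.0064,0.03,0,0,0,0.045],[-0.0146,0.003,0.03,0,0,0,0.045],[0,0,0.019,0,0,0,0.045],[0,0,0,0,0,0,0.045],[0,0,0,0,0,0,0.045]]'
python3 - <<'E'
from h import *
go(530.2,254,93.5,170)
from bench import arm
d=arm.get_image("top")["image"];d2=arm.get_image("scene")["image"]
k=lambda a:cv2.resize(a[:,:,::-1],None,fx=4,fy=4,interpolation=cv2.INTER_CUBIC)
cv2.imwrite("pics/c3.png",np.hstack([k(d[160:270,160:260]),k(d2[150:260,395:495])]))
E
```

```text
clock: 13.2
position: [531.0, 253.9, 150.9]
ee_rot: [-0.644, 0.765, -0.0, -0.0]
contact_force: [-0.2, 0.1, -2.2]
gripper_width: 48.5
grasp_force: 62.8
t 13.2 pos [531.  253.9 150.9] yaw 170.11 F [-0.19  0.09 -2.17] w 48.5 g 62.8 j [ 0.72  0.42 -0.23  0.   -0.93 -0.89]
turn [-0.01 -0.02  0.11] shift [ 0.1  0.8 57.4]
```

View pics/c3.png

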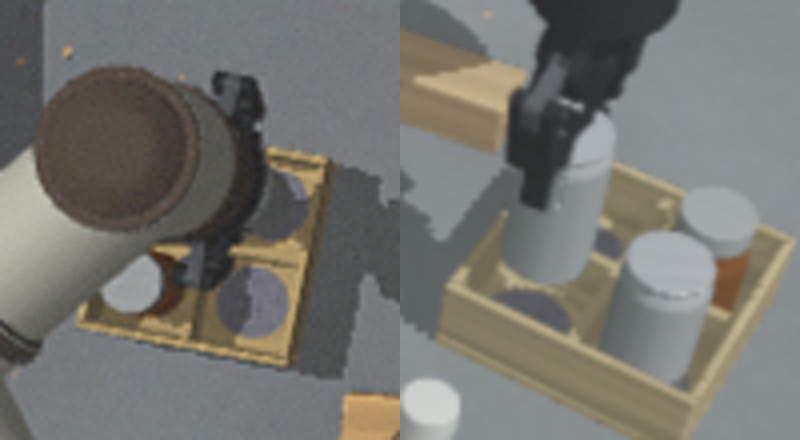

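The first tin stands upright in its cell at scene crop (655,300). The second hangs over the neighbouring cell with its base at about (545,260). Lowering.

```bash
python3 -m pendant '[[0,0.0005,0.015,0,0,0,0.045],[0,0,0.02,0,0,0,0.045],[0,0,0.012,0,0,0,0.045],[0,0,0.005,0,0,0,0.045],[0,0,0.002,0,0,0,0.045],[0,0,0.001,0,0,0,0.045],[0,0,0,0,0,0,0.045]]'
```

```text
clock: 14.0
position: [530.7, 254.4, 96.3]
ee_rot: [-0.643, 0.766, -0.0, 0.001]
contact_force: [0.8, -1.2, -3.6]
gripper_width: 48.2
grasp_force: 62.8
```

```bash
python3 -m pendant '[[0,0,0.0008,0,0,0,0.045],[0,0,0.0008,0,0,0,0.045],[0,0,0,0,0,0,0.045]]'
```

```text
clock: 14.3
position: [530.3, 254.1, 94.1]
ee_rot: [-0.643, 0.766, -0.0, 0.0]
contact_force: [0.5, -0.4, -2.8]
gripper_width: 48.3
grasp_force: 62.8
```

```bash
python3 -m pendant '[[0,0,0.0006,0,0,0,0.045],[0,0,0.0006,0,0,0,0.045],[0,0,0,0,0,0,0.045]]'
```

```text
clock: 14.6
position: [530.4, 254.3, 93.4]
ee_rot: [-0.643, 0.766, -0.0, 0.0]
contact_force: [-1.8, -0.0, 0.6]
gripper_width: 48.0
grasp_force: 63.3
```

```bash
python3 -m pendant '[[0,0,0,0,0,0,0.055],[0,0,0,0,0,0,0.062],[0,0,0,0,0,0,0.065],[0,0,-0.02,0,0,0,0.065],[0,0,-0.04,0,0,0,0.065],[0,0,-0.05,0,0,0,0.07],[0,0,-0.05,0,0,-8,0.07],[0,0,0,0,0,-8,0.07],[0,0,0,0,0,-8,0.07],[0,0,0,0,0,-8,0.07],[0,0,0,0,0,-8,0.07],[0,0,0,0,0,-8,0.07]]'
python3 -m pendant '[[0,0,0,0,0,-8,0.07],[0,0,0,0,0,-8,0.07],[0,0,0,0,0,-8,0.07],[0,0,0,0,0,-8,0.07],[0,0,0,0,0,-8,0.07],[0,0,0,0,0,-8,0.07],[0,0,0,0,0,0,0.07]]'
python3 - <<'E'
from h import *
from bench import arm
np.set_printoptions(precision=1,suppress=True)
go(523,-294.5,255,-94.5)
I={n:arm.get_image(n)["image"] for n in C};G={n:grad(I[n]) for n in C}
print(fit({"scene":G["scene"]},circ(25,106),(532,256)))
for n in C:
    b=I[n].astype(float).sum(2)
    p0=proj(n,[591,-107,39])[0]
    # fine template: ring + cross at board yaw, maximise darkness
    t=np.linspace(-22,22,60);z=0*t+39
    for yw in [21.2]:
        c,s=np.cos(np.radians(yw)),np.sin(np.radians(yw))
        P=np.vstack([circ(15.5,39),np.c_[t*c,t*s,z],np.c_[-t*s,t*c,z]])
        b2=cv2.GaussianBlur(b,(0,0),.7)
        best=min((map_coordinates(b2,proj(n,P+[x,y,0]).T[::-1],order=1).mean(),x,y) for x in np.arange(580,602,.5) for y in np.arange(-118,-96,.5))
        print("mark",n,best)
for a in (-1,0):
  print("meter",fit({"top":G["top"]},rect(56,30,135),(522,-293),-3))
np.save("I1.npy",I["top"])
E
```

```text
clock: 15.8
position: [530.4, 254.1, 253.0]
ee_rot: [0.9, -0.436, 0.0, -0.0]
contact_force: [-0.6, -0.6, -0.5]
gripper_width: 70.1
grasp_force: 0.0
clock: 16.5
position: [530.4, 254.1, 252.9]
ee_rot: [0.999, -0.035, 0.0, -0.0]
contact_force: [0.6, 0.3, 0.7]
gripper_width: 70.2
grasp_force: 0.0
t 16.5 pos [530.4 254.1 252.9] yaw -94.01 F [0.6 0.3 0.7] w 70.2 g 0.0 j [ 0.7  0.3 -0.1  0.  -1.1  0.8]
turn [-0.  -0.   0.5] shift [ 35.7 547.5  -2.1]
[531.  257.4]
mark scene (np.float64(363.2800447550455), np.float64(592.0), np.float64(-105.5))
mark top (np.float64(307.3444919180876), np.float64(590.5), np.float64(-107.5))
meter [ 522.9 -293.1   -0.4]
meter [ 522.9 -293.1   -0.4]
```

```bash
python3 -m pendant '[[0.002,0.025,0,0,0,0,0.07],[0.003,0.046,0,0,0,0,0.07],[0.003,0.048,0,0,0,0,0.07],[0.003,0.048,0,0,0,0,0.07],[0.003,0.048,0,0,0,0,0.07],[0.003,0.048,0,0,0,0,0.07],[0.003,0.048,0,0,0,0,0.07],[0.003,0.048,0,0,0,0,0.07],[0.003,0.048,0,0,0,0,0.07],[0.003,0.048,0,0,0,0,0.07],[0.002,0.046,0,0,0,0,0.07],[0,0.028,0,0,0,0,0.07]]'
python3 -m pendant '[[0,0.013,0.01,0,0,0,0.07],[0,0.004,0.02,0,0,0,0.07],[0,0,0.02,0,0,0,0.07],[0,0,0,0,0,0,0.07],[0,0,0,0,0,0,0.07]]'
python3 - <<'E'
from h import *
from bench import arm
go(523,-293.7,111,-94)
d=arm.get_image("top")["image"];d2=arm.get_image("scene")["image"]
k=lambda a:cv2.resize(a[:,:,::-1],None,fx=4,fy=4,interpolation=cv2.INTER_CUBIC)
cv2.imwrite("pics/c4.png",np.hstack([k(d[160:270,370:470]),k(d2[85:195,180:280])]))
E
```

```text
clock: 17.8
position: [523.9, -278.8, 252.7]
ee_rot: [0.999, -0.037, 0.0, 0.0]
contact_force: [0.0, 0.1, -0.6]
gripper_width: 70.1
grasp_force: 0.0
clock: 18.3
position: [523.3, -292.3, 202.7]
ee_rot: [0.999, -0.035, -0.0, 0.0]
contact_force: [0.4, 0.3, -0.2]
gripper_width: 69.8
grasp_force: 0.0
t 18.3 pos [ 523.3 -292.3  202.7] yaw -93.99 F [ 0.38  0.3  -0.19] w 69.8 g 0.0 j [-0.24  0.38 -0.13  0.   -1.05  1.74]
turn [0.01 0.05 0.01] shift [-0.2  1.4 91.7]
```

View pics/c4.png

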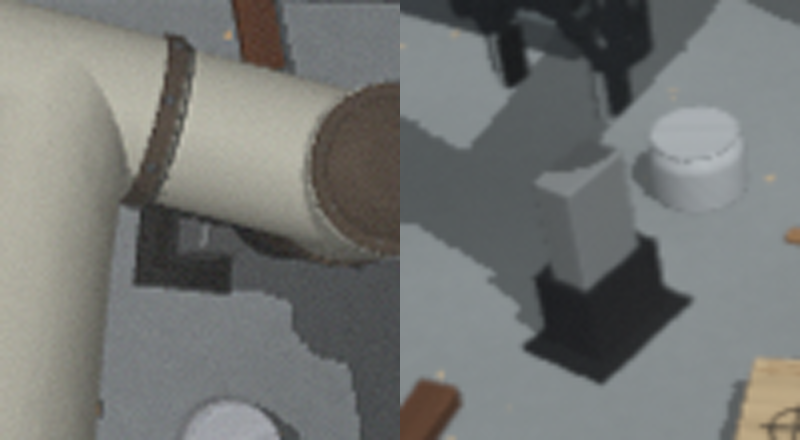

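The fingers straddle the meter, at scene crop (512,85) and (618,115) with the meter top at (580,170). The pocket is upright and undisturbed. Descending and gripping.

```bash
python3 -m pendant '[[0,0.0014,0.02,0,0,0,0.07],[0,0,0.03,0,0,0,0.07],[0,0,0.025,0,0,0,0.07],[0,0,0.012,0,0,0,0.07],[0,0,0.004,0,0,0,0.07],[0,0,0,0,0,0,0.06],[0,0,0,0,0,0,0.05],[0,0,0,0,0,0,0.04],[0,0,0,0,0,0,0.025],[0,0,0,0,0,0,0.025],[0,0,0,0,0,0,0.025],[0,0,0,0,0,0,0.025]]'
python3 - <<'E'
from h import *
go(523,-293.7,111,-94)
E
```

```text
clock: 19.6
position: [523.8, -294.3, 113.1]
ee_rot: [0.999, -0.035, 0.001, 0.0]
contact_force: [-0.8, 1.6, 5.6]
gripper_width: 29.2
grasp_force: 59.3
t 19.6 pos [ 523.8 -294.3  113.1] yaw -93.97 F [-0.77  1.61  5.62] w 29.2 g 59.3 j [-0.24  0.48 -0.24  0.   -0.85  1.74]
turn [ 0.04 -0.12  0.03] shift [-0.8 -0.5  2.1]
```

```bash
python3 -m pendant '[[0,0,-0.005,0,0,0,0.025],[0,0,-0.015,0,0,0,0.025],[0,0,-0.025,0,0,0,0.025],[0,0,-0.025,0,0,0,0.025],[0,0,-0.02,0,0,0,0.025],[0,0,-0.015,0,0,0,0.025],[0,0,-0.005,0,0,0,0.025],[0,0,0,0,0,0,0.025],[0,0,0,0,0,0,0.025]]'
python3 - <<'E'
from h import *
from bench import arm
go(591.3,-106.7,185,-158.8)
d2=arm.get_image("scene")["image"]
cv2.imwrite("pics/c5.png",cv2.resize(d2[70:200,170:290,::-1],None,fx=4.5,fy=4.5,interpolation=cv2.INTER_CUBIC))
E
```

```text
clock: 20.5
position: [522.3, -293.8, 220.4]
ee_rot: [0.999, -0.035, -0.001, -0.001]
contact_force: [0.5, -0.4, -2.5]
gripper_width: 29.2
grasp_force: 59.2
t 20.5 pos [ 522.3 -293.8  220.4] yaw -94.01 F [ 0.47 -0.37 -2.46] w 29.2 g 59.2 j [-0.24  0.37 -0.11 -0.   -1.09  1.74]
turn [2.000e-02 1.600e-01 6.479e+01] shift [-149.5 -132.    35.4]
```

View pics/c5.png

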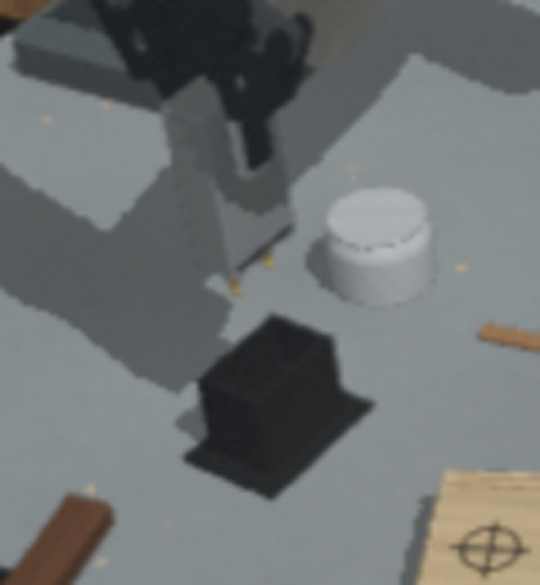

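The meter is out and upright, with brass pin tips at crop (234,288) and (268,261). The holster is empty and in place. I'll use numeric measurements from here on.

Run:
```python
from h import *
from bench import arm
d=arm.get_image("scene")["image"].astype(int)
def cr(u,v): return 170+(u+.5)/4.5-.5,70+(v+.5)/4.5-.5
a=ray("scene",*cr(234,290),113+2);b=ray("scene",*cr(268,263),115)
print("tips manual",a,b,(a+b)/2,np.hypot(*(a-b)),np.degrees(np.arctan2(*(b-a)[::-1])))
sat=d[...,0]-d[...,2]
m=(sat>35);m[:120]=0;m[137:]=0;m[:,:215]=0;m[:,240:]=0
n,l,s,c=cv2.connectedComponentsWithStats(m.astype(np.uint8))
for i in range(1,n): print(s[i],c[i],ray("scene",*c[i],118))
```

```text
tips manual [ 535.13795445 -297.1822346 ] [ 505.60503219 -293.90780955] [ 520.37149332 -295.54502208] 29.713891642411724 173.67324405914448
[229 127   2   2   3] [229.33333333 127.66666667] [ 507.2309486  -291.76835972]
[221 133   2   2   3] [221.66666667 133.33333333] [ 535.64700377 -296.07742644]
```

```bash
python3 -m pendant '[[0,0,0,0,0,6.5,0.025],[0,0,0,0,0,8.3,0.025],[0,0,0,0,0,8.3,0.025],[0,0,0,0,0,8.3,0.025],[0,0,0,0,0,8.3,0.025],[0,0,0,0,0,8.3,0.025],[0,0,0,0,0,8.3,0.025],[0,0,0,0,0,8.5,0.025],[0,0,0,0,0,0,0.025]]'
python3 -m pendant '[[-0.018,-0.016,0,0,0,0,0.025],[-0.03,-0.0265,0,0,0,0,0.025],[-0.03,-0.0265,0,0,0,0,0.025],[-0.03,-0.0265,0,0,0,0,0.025],[-0.025,-0.022,0.01,0,0,0,0.025],[-0.0125,-0.011,0.02,0,0,0,0.025],[-0.004,-0.0035,0.02,0,0,0,0.025],[0,0,0.015,0,0,0,0.025],[0,0,0,0,0,0,0.025],[0,0,0,0,0,0,0.025]]'
python3 - <<'E'
from h import *
from bench import arm
go(591.3,-106.7,155,-158.8)
d=arm.get_image("scene")["image"];cv2.imwrite("pics/s6.png",d[:,:,::-1]);d=d.astype(int)
z=50;p=proj("scene",[[591,-107,z]])[0];print(p)
u0,v0=int(p[0])-9,int(p[1])-9
print("R-B",u0,v0);print((d[...,0]-d[...,2])[v0:v0+19,u0:u0+19]);print(d[v0:v0+19,u0:u0+19,0])
E
```

```text
clock: 21.5
position: [522.7, -294.0, 220.8]
ee_rot: [0.825, -0.565, -0.001, 0.0]
contact_force: [0.8, 0.8, -2.8]
gripper_width: 29.5
grasp_force: 59.2
clock: 22.5
position: [592.2, -107.1, 156.7]
ee_rot: [0.826, -0.564, -0.0, 0.0]
contact_force: [1.0, 0.4, -1.7]
gripper_width: 29.5
grasp_force: 59.2
t 22.5 pos [ 592.2 -107.1  156.7] yaw -158.68 F [ 1.03  0.38 -1.74] w 29.5 g 59.2 j [ 0.09  0.43 -0.19  0.   -0.95  0.28]
turn [ 0.04 -0.01  0.12] shift [-0.7  0.6  1.7]
[277.839618  187.9657541]
R-B 268 178
[[-3 -3 -4 -4 -4 -5 -5 -4 -5 -5 -4 -4 -4 -3 -3 -4 -4 -3 -4]
 [-4 -4 -4 -3 -3 -5 -4 -4 -4 -4 -5 -4 -4 -3 -4 -4 -4 -4 -4]
 [-4 -4 -3 -4 -3 -4 -4 -5 -5 -4 -4 -4 -4 -3 -4 -4 -3 -3 -5]
 [-4 -3 -4 -3 -3 -4 -4 -5 -4 -4 -4 -5 -4 -3 -4 -3 -3 -3 -4]
 [-4 -4 -4 -4 -3 -3 -4 -4 -4 -4 -4 -4 -4 -4 -4 -3 -4 -4 -4]
 [-3 -3 -3 -4 -3 -4 -4 -3 -4 -4 -5 -4 -5 -4 -3 -3 -3 -3 -3]
 [ 1  0  1  1  0 -2 -2  0 -2 -2 -1 -2 -3 -2 -3 -1 -2 -3 -2]
 [12 11 12 14 10  3  3  4  5  4  2  1  1  4  3  3  5  5  4]
 [36 36 37 43 40 33 32 34 32 27 22 15 17 23 22 26 26 25 26]
 [41 40 43 50 48 40 39 36 26 21 17 10 13 20 30 46 
[... 1390 characters left out ...]
  88 101 117 107  79  98 105 109 115 134 164
  179]
 [127 127 127 125 116  93  99 118 122 126 112  82 111 130 146 150 134 153
  182]
 [130 127 120 115  97  88 113 120 120 118  98  84 117 129 150 167 140 135
  179]
 [168 154 110  96  70  79  96  91  94  97  82  70  95 113 142 151 133 112
  153]
 [179 175 167 152 101 117 140 143 143 136 108 101 119 124 131 127 100  89
  118]
 [187 186 184 170 127 137 170 173 172 158 120 149 168 171 168 154 122 139
  168]
 [189 189 189 180 147 126 164 180 182 165 120 161 178 176 166 135 138 174
  182]
 [184 184 185 183 171 142 122 138 156 143 125 170 169 139 128 145 172 181
  182]
 [184 185 185 184 184 178 168 146 119  99  91 124 133 149 173 178 183 183
  183]]
```

```bash
cat > mt.py <<'E'
from h import *
from bench import arm
def meter(im,zb=83.1):
    s=arm.read_state();Rm=R.from_quat(s["ee_rot"]).as_matrix();t=s["position"]
    g=grad(im);L=lambda a,b:np.linspace(a,b,40)
    # local coords: meter frame about TCP, axes tool x,y, up
    cs=[(sx*28,sy*15) for sx in(-1,1) for sy in(-1,1)]
    # drop the corner hidden from the camera
    cam=np.array(C["scene"][3])-t;w=[Rm[:,0]*a+Rm[:,1]*b for a,b in cs];vis=sorted(range(4),key=lambda i:-w[i]@cam)[:3]
    P=[L((*cs[i],-zb),(*cs[i],-zb+30)) for i in vis]+[L((*cs[vis[0]],-zb),(*cs[j],-zb)) for j in vis[1:]]
    P=np.vstack(P);P=P*[1,1,-1]  # to tool z (down)
    best=[]
    for oy in (-2,-1,0,1,2):
      for o in np.arange(-5,5.1,.5):
        for ti in np.arange(-3,3.1,.5):
          Q=(R.from_euler("y",ti,degrees=True).apply(P)+[o,oy,0])@Rm.T+t
          best.append((map_coordinates(g,proj("scene",Q).T[::-1],order=1).mean(),o,oy,ti))
    best.sort(reverse=True);return best[:6]
E
python3 - <<'E'
from mt import *
from bench import arm
im=cv2.imread("pics/s6.png")
for b in meter(im): print([round(float(x),1) for x in b])
print("z84",[round(float(x),1) for x in meter(im,84.5)[0]],[round(float(x),1) for x in meter(im,82)[0]])
for o in(-15,15):
  q=np.array([591.5,-106.8,156.7])+o*np.array([.362,-.932,0]);print(proj("scene",[q-[0,0,95],q-[0,0,105]]).round(1).tolist())
print(proj("scene",[[592,-105.5,39],[591.3,-106.7,39]]))
E
```

```text
[249.4, -4.5, -2.0, 3.0]
[249.4, -5.0, -2.0, 3.0]
[249.3, -4.5, -1.0, 3.0]
[249.2, -4.0, -2.0, 2.5]
[249.0, -4.0, -1.0, 2.5]
[248.2, -5.0, -1.0, 3.0]
z84 [250.6, -4.5, 0.0, 3.0] [248.8, -5.0, -2.0, 3.0]
[[283.6, 184.9], [283.9, 187.9]]
[[271.3, 184.4], [271.7, 187.3]]
[[278.51675388 191.61657505]
 [278.23044604 191.29171736]]
```

```bash
sed -i 's/def meter(im,zb=83.1)/def meter(im,zb=83.1,H=95,full=False)/;s/-zb+30)/-zb+H)/;s/best.sort(reverse=True);return best\[:6\]/best.sort(reverse=True);return best if full else best[:6]/' mt.py
python3 - <<'E'
from mt import *
im=cv2.imread("pics/s6.png")
for H in(50,70,95):
  B=meter(im,83.1,H,True)
  print(H,[tuple(round(float(v),1) for v in max(b for b in B if b[3]==ti)) for ti in np.arange(-3,3.1,1)])
E
```

```text
50 [(216.1, 2.5, -2.0, -3.0), (219.1, 1.5, -2.0, -2.0), (221.6, 0.5, -2.0, -1.0), (223.5, -1.0, -2.0, 0.0), (224.9, -2.0, -2.0, 1.0), (226.7, -3.5, -2.0, 2.0), (229.3, -5.0, -2.0, 3.0)]
70 [(199.8, 2.5, -2.0, -3.0), (204.3, 1.5, -2.0, -2.0), (207.7, 0.5, -2.0, -1.0), (209.7, -1.0, -2.0, 0.0), (212.1, -2.0, -2.0, 1.0), (213.3, -3.5, -2.0, 2.0), (215.1, -5.0, -2.0, 3.0)]
95 [(185.5, 2.5, -2.0, -3.0), (190.9, 1.5, -1.0, -2.0), (197.3, 0.0, -1.0, -1.0), (202.9, -1.0, -1.0, 0.0), (209.3, -2.5, 0.0, 1.0), (214.8, -3.5, -1.0, 2.0), (218.3, -4.5, -1.0, 3.0)]
```

```bash
sed -i 's/np.arange(-3,3.1,.5)/TI/;s/np.arange(-5,5.1,.5)/np.arange(-10,6,.5)/;s/^def meter/TI=np.arange(-3,9,1.)\ndef meter/' mt.py
python3 - <<'E'
from mt import *
import mt
im=cv2.imread("pics/s6.png")
B=meter(im,83.1,95,True)
print([tuple(round(float(v),1) for v in max(b for b in B if b[3]==ti)) for ti in mt.TI])
# per-edge: edge location per row, compared with the model at tilt 0
s=arm.read_state();Rm=R.from_quat(s["ee_rot"]).as_matrix();t=s["position"];g=grad(im)
for cs in [(sx*28,sy*15) for sx in(-1,1) for sy in(-1,1)]:
    out=[]
    for h in range(-78,25,8):
        p=proj("scene",Rm@np.array([cs[0],cs[1],-h])+t)[0]
        us=p[0]+np.arange(-5,5.1,.25);v=map_coordinates(g,[0*us+p[1],us],order=1);out.append((float(us[v.argmax()]-p[0]),int(v.max())))
    print(cs,out)
E
```

```text
[(185.5, 2.5, -2.0, -3.0), (190.9, 1.5, -1.0, -2.0), (197.3, 0.0, -1.0, -1.0), (202.9, -1.0, -1.0, 0.0), (209.3, -2.5, 0.0, 1.0), (214.8, -3.5, -1.0, 2.0), (218.3, -4.5, -1.0, 3.0), (219.9, -6.0, -2.0, 4.0), (218.7, -7.0, -2.0, 5.0), (214.0, -7.5, -2.0, 6.0), (208.0, -9.0, -2.0, 7.0), (201.6, -10.0, -2.0, 8.0)]
(-28, -15) [(-0.25, 419), (1.0, 333), (2.25, 339), (2.5, 336), (2.5, 313), (2.75, 252), (3.0, 240), (2.25, 254), (2.5, 260), (2.75, 245), (2.75, 237), (2.25, 243), (2.5, 240)]
(-28, 15) [(0.25, 342), (0.25, 279), (0.5, 247), (-0.25, 242), (0.0, 257), (0.25, 253), (0.25, 242), (0.5, 237), (0.0, 243), (0.0, 237), (0.25, 159), (2.25, 200), (-5.0, 269)]
(28, -15) [(5.0, 173), (-0.5, 118), (-2.25, 263), (-0.75, 248), (-4.5, 209), (0.0, 45), (0.25, 50), (-0.5, 55), (5.0, 61), (5.0, 302), (2.5, 309), (2.0, 335), (1.25, 346)]
(28, 15) [(-5.0, 289), (2.5, 105), (5.0, 115), (5.0, 286), (4.5, 336), (4.75, 347), (0.0, 280), (-0.75, 313), (-1.25, 334), (-2.0, 341), (1.5, 345), (1.75, 300), (3.0, 308)]
```

```bash
python3 -m pendant '[[0,0.0005,0.004,0,0,0,0.025],[0,0,0.004,0,0,0,0.025],[0,0,0.002,0,0,0,0.025],[0,0,0,0,0,0,0.025],[0,0,0,0,0,0,0.025]]'
python3 -m pendant '[[0,0,0,0,0,0,0.025]]'
python3 -m pendant '[[0,0,0,0,0,0,0.025]]'
```

```text
clock: 23.05
position: [591.6, -107.2, 146.9]
ee_rot: [0.825, -0.565, 0.0, -0.0]
contact_force: [-0.8, 0.4, -1.8]
gripper_width: 29.4
grasp_force: 59.2
clock: 23.15
position: [591.7, -107.2, 147.0]
ee_rot: [0.825, -0.565, 0.0, -0.0]
contact_force: [0.7, 0.2, -1.7]
gripper_width: 28.9
grasp_force: 59.2
clock: 23.25
position: [591.7, -107.1, 147.0]
ee_rot: [0.825, -0.565, 0.0, -0.0]
contact_force: [-0.0, 0.1, -1.4]
gripper_width: 29.2
grasp_force: 59.2
```

```bash
for i in 1 2; do :; done; python3 -m pendant '[[0,0,0.003,0,0,0,0.025],[0,0,0.002,0,0,0,0.025],[0,0,0.001,0,0,0,0.025],[0,0,0,0,0,0,0.025],[0,0,0,0,0,0,0.025]]'
python3 -m pendant '[[0,0,0,0,0,0,0.025]]'
python3 -m pendant '[[0,0,0,0,0,0,0.025]]'
```

```text
clock: 23.75
position: [591.8, -107.1, 141.0]
ee_rot: [0.825, -0.565, 0.0, -0.0]
contact_force: [0.0, 0.5, -0.6]
gripper_width: 29.3
grasp_force: 59.4
clock: 23.85
position: [591.8, -107.2, 141.0]
ee_rot: [0.825, -0.565, 0.0, -0.0]
contact_force: [0.2, -0.1, 0.1]
gripper_width: 29.8
grasp_force: 59.4
clock: 23.95
position: [591.8, -107.2, 141.0]
ee_rot: [0.825, -0.565, 0.0, -0.0]
contact_force: [0.3, 0.3, 0.0]
gripper_width: 29.3
grasp_force: 59.4
```

```bash
python3 -m pendant '[[0,0,0.0015,0,0,0,0.025],[0,0,0.0012,0,0,0,0.025],[0,0,0,0,0,0,0.025],[0,0,0,0,0,0,0.025],[0,0,0,0,0,0,0.025]]'
python3 - <<'E'
from h import *
from bench import arm
F=[];Z=[]
for i in range(24):
    im=arm.get_image("scene")["image"];s=arm.read_state();F.append(s["contact_force"]);Z.append(s["position"])
print(np.mean(F,0),np.std(F,0),np.mean(Z,0));go(591.5,-107,138,-158.8)
G={"scene":grad(im)}
print("tins",fit(G,circ(25,106),(543,325)),fit(G,circ(25,106),(531,256)))
E
```

```text
clock: 24.45
position: [591.7, -107.2, 138.3]
ee_rot: [0.825, -0.565, 0.0, -0.0]
contact_force: [-0.2, 0.6, -0.1]
gripper_width: 28.9
grasp_force: 59.6
[1.13053701 0.18221797 0.67875872] [0.54469098 0.59463903 0.53935929] [ 591.71736927 -107.15758384  138.19412308]
t 25.65 pos [ 591.7 -107.1  138.2] yaw -158.79 F [ 1.48 -0.59  0.55] w 29.5 g 59.6 j [ 0.09  0.45 -0.21  0.   -0.91  0.28]
turn [-0.02 -0.01  0.01] shift [-0.2  0.1  0.2]
tins [548.41176124 322.95152508] [531.02262986 257.48024704]
```

```bash
python3 -c "
from bench import arm
print(arm.job_done())"
```

```text
the job is handed in; nothing more can be done
None
```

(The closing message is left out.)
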